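# Run a ratchet tube bender back to its start

### The job

The bench tube bender has been left part-way through its stroke, with the holding pawl hooked under a tooth of the ratchet wheel. Ease the handle stub forward just enough to take the tooth off the pawl, and swing the pawl clear; never wrench it out from under a tooth that still bears on it. Then bring the handle back until it bears on the stop screw, fully home, without ramming it, and last flip the pawl back into the ratchet so that the bender is ready for the next tube; leave the things on the bench alone.

Things in the scene. Friction and masses are not known exactly. Their poses are not given: they have to be found in the camera images.
- bender: fixed bench tube bender: blue round flange 210 mm across on a pedestal, a grooved former disc (150 mm, 66-98 mm above the bench), on it a toothed ratchet wheel and a handle stub. Origin on the bench under the vertical main pin; z up; x axis = direction in which the stub points at joint angle 0. A follower block (up to 105 mm high) and the post of the stop screw stick out of it
- main_pin (a point): top of the hex head of the main pin, 157 mm above the bench, the highest part in the middle. Just below the stub lies the dark ratchet wheel: 122 mm across, 100-116 mm above the bench, 20 hooked (undercut) teeth, 0.314 rad apart
- former (a joint): angle of former, ratchet wheel and handle stub (one rigid part) about the main pin; grows anticlockwise seen from above = forward (bending), up to 1.75. Starts at 1.15-1.17. Home, where the stub meets the stop screw, is 0 to 0.05 as the screw is set. Stiff: 1.6 N m (11 N at 150 mm) turns it either way, and it stays where it is left. With the pawl in it turns forward only
- handle_grip (a point): middle of the handle stub, 150 mm from the main pin, 130.5 mm above the bench. The stub is a straight square steel tube 25 mm wide and high (118-143 mm above the bench), running radially from the hub to 195 mm from the pin. From 80 mm outwards nothing is below it but, near home, the lug of the stop (62 mm high)
- pawl (a joint): angle of the holding pawl about its pivot: 0 = in the ratchet, 0.70 = fully clear; grows clockwise seen from above. An over-centre spring pushes it in below 0.3, out above 0.4, so it stays at either end. Free, it needs 3-4 N at the knob; hooked under a tooth, 30 N: do not force it. From the start, 0.09-0.22 rad forward on the handle frees it; at 0.25 it drops behind the next tooth, hooked again
- pawl_knob (a point): middle of the upright round black knob on the pawl's tail: 20 mm across, clear from 118 to 150 mm above the bench, this point at 135 mm; 52 mm from the pawl pivot, above a flat tail 14 mm wide (102-114 mm high). Moves about the pivot on an arc of some 36 mm from in to out
- pawl_pivot (a point): point on the vertical axis of the pawl's pivot, 108 mm above the bench, fixed to the bender
- stop_screw: the stop of the way back: a level 12 mm steel screw with a domed end, in an upright post (24 by 14 mm, up to 147 mm high) fixed to the bender clockwise of the home position. Origin = centre of the dome (6 mm radius), 100 mm along the bender's x axis, 130.5 mm above the bench. It points along the bender's y axis at the stub's clockwise side; locked, but set up to 5 mm differently each time
- bent_tube: a finished 16 mm tube with a right-angle bend lying on the bench, bystander; origin under its middle
- spanner: a 220 mm steel spanner lying on the bench, bystander; origin under its middle
- grease_tin: a grey tin, 76 mm across and 62 mm high, bystander; origin under its middle

How it is judged (in metres and radians):
On the way, in this order (a step that is already met when the one before it is completed fails the run):
1. the pawl is swung clear of the ratchet while the handle is still forward (value of joint pawl above 0.6 rad and value of joint former above 1 rad), for 0.2 s.
2. the handle has been brought back to bear on the stop screw (more than 2 N) with the pawl still out (contact force between stop_screw and former above 2 N and value of joint pawl above 0.6 rad), for 0.1 s.
At the end, for the whole second after the job is handed in: the handle lies home on the stop screw (not more than 1.5 mm between the screw's dome and the stub's side: dome centre at most 20 mm from the stub's centre line) and the pawl is back in the ratchet (within 0.08 rad of fully in), both at rest and let go (y of stop_screw in the frame of former above -0.02 m and value of joint pawl below 0.08 rad and angular speed of each of former, pawl below 0.05 rad/s); the robot touches nothing.
It fails at once if the pawl was wrenched out from under a tooth that still bore on it (more than 35 N between pawl and ratchet wheel while the pawl is more than 0.03 rad out) (contact force between pawl and former above 35 N and value of joint pawl above 0.03 rad).
It fails at once if the stop screw was rammed (more than 60 N) (contact force between stop_screw and former above 60 N).
It fails at once if a bystander was moved more than 20 mm (distance of any of bent_tube, spanner, grease_tin from where it was at the start of the episode above 0.02 m).
It also fails if it takes over 64 s, if anything falls off the work surface, if the arm or the gripper's body presses on something with over 40 N, if the wrist force passes 120 N, or if a joint passes its speed limit or range.

### The arm

A 6-joint arm with a two-finger parallel gripper is mounted at the origin on the work surface. World frame = base frame: x ahead of the robot, y to its left, z up, the work surface at z = 0. Lengths are in mm, angles in degrees, forces in N, time in s.
With the tool pointing down it reaches from about 300 to 1000 mm from the base axis. Payload 5.1 kg.
Tool frame: the origin (TCP) lies at the very end of the fingers, on their centre line; the grasp point (between the pads) lies 19 mm behind it; z points along the fingers, y is the line along which they close (so a half turn about z gives the same grasp; the last joint's range is limited). The gripper opens to 95 mm and grips with 3 to 60 N. Pads are 20 mm wide; open, the fingers measure 119 mm over their backs; the gripper's body (75 mm by 180 mm) begins 59 mm behind the grasp point.
Start: joints at [72.617, 7.093, 94.555, -0, 78.352, -4.733], TCP at [142.379, 634.202, 214.656] pointing down, gripper open.
Joint ranges: [-149.61, 149.61], [-58.7, 133.49], [1.44, 155.28], [-77.14, 257.14], [18.33, 153.61], [-166.67, 166.67]. Speed limits (degrees/s): [147.25, 147.25, 180, 180, 180, 180].

### API

Orientations are given as a 3x3 rotation matrix whose columns are the frame's x, y, z axes.
In Python, from station import bot gives the robot as it stands.
- The arm moves only by the tool apply_moves, never from a script. Its argument "deltas" is a list of rows, each a list of 4 numbers: the shift along the tool's x, y, z in mm, then the turn about the tool's z in rad. A call has 1 to 20 rows; each row is the pose to reach, as a shift and turn from the pose commanded when the call began, along the tool's axes at that moment; what a row does not reach only later rows make up. A row lasts 1/10 s, in which the tool goes at most 50 mm and 8.59 degrees, less where a joint would pass 70% of its speed; a pose out of reach is approached as far as the arm can. A call with a gripper value outside its range is refused whole. "gripper" is the gripper command: -1 is shut, 1 is fully open, values between are in proportion, set as the call begins (left out, the last holds). The fingers move at their own pace and stop on an object; "squeeze" is the grip in N (left out, the last holds). Time passes only in rows, so rows that repeat a pose let the fingers close. It gives the time, the measured TCP pose, the force, the opening and the grip force at its end, in the units of the state.
- bot.observe(): the state, without advancing time (a new reading comes with each control period).
- bot.grab_frame(name): name is "side" or "top" or "wrist"; returns a dict with "pixels" (384x512x3 uint8, blue, green, red), "fx", "fy", "cx", "cy" (pixels), "rvec" (rotation vector, rad) and "tvec" (3), from world to camera coordinates, as OpenCV has them. Camera axes: x right, y down, z forward; pixel columns grow to the right and rows downward; lengths in mm; the calibration is good to about 2 mm. A picture is of the moment at which its call begins. There is no depth.
- bot.close_job(): hands the job in; it is judged then, once.
The state is a dict: "t": time; "joints": joint angles; "dq": joint speeds; "joint_torque": joint torques, N m; "eef_pos": TCP position; "tcp_rot": TCP orientation; "ft_force": force on the tool from outside, world axes, zero at the start; "wrist_torque": the same for the moment, N m; "opening": finger opening in mm; "gripper_force": force on a finger pad.
Only numpy, scipy, OpenCV 4.12 (cv2) and the standard library are available. Lean on these libraries where they do the work, as an engineer would, in place of code of your own. Each camera call takes 0.05 s, during which the arm holds its last target. There are 200 camera calls.

## Working session

There is one attempt and no reset: what is moved stays moved. The work goes in short steps, Python scripts to look and compute and a tool call to move; the robot and the scene stay as the last step left them, time stands still between calls to the robot, and variables do not carry over. Pictures are saved under pics/ and viewed, at most 10 in all, crops included, and the job is handed in when it is done.

Besides the shell and the picture viewer there is one more tool, called after "Request:" as a command line: name --pt "numbers of a row" for each row, then --argument value for the rest. apply_moves: Moves the arm, as the interface text tells. Its arguments: {"type":"object","properties":{"deltas":{"type":"array","items":{"type":"array","items":{"type":"number"}}},"gripper":{"type":"number"},"squeeze":{"type":"number"}},"required":["deltas"]}

```bash
mkdir -p pics; cat > h.py <<'E'
import numpy as np,cv2
from station import bot
def grab(n,f):
    d=bot.grab_frame(n); cv2.imwrite('pics/'+f,d['pixels']); np.save('pics/'+f[:-4]+'.npy',{k:v for k,v in d.items() if k!='pixels'},allow_pickle=True); return d
def K(d): return np.array([[d['fx'],0,d['cx']],[0,d['fy'],d['cy']],[0,0,1.]])
def load(f): return np.load('pics/'+f+'.npy',allow_pickle=True).item()
def onz(d,u,v,z):
    R=cv2.Rodrigues(np.array(d['rvec'],float))[0];t=np.array(d['tvec'],float).ravel()
    r=R.T@np.linalg.inv(K(d))@[u,v,1];c=-R.T@t
    return c+r*(z-c[2])/r[2]
def proj(d,P): return cv2.projectPoints(np.array(P,float).reshape(-1,3),np.array(d['rvec'],float),np.array(d['tvec'],float),K(d),None)[0].reshape(-1,2)
E
python3 - <<'E'
from h import *
o=bot.observe();print(o)
a=[grab(n,n+'0.png')['pixels'] for n in('top','side')]
for n in('top0','side0'):
    d=load(n);R=cv2.Rodrigues(np.array(d['rvec'],float))[0];print(n,-R.T@np.array(d['tvec']).ravel(),d['fx'])
cv2.imwrite('pics/top0b.png',cv2.resize(a[0],(800,600)))
cv2.imwrite('pics/side0b.png',cv2.resize(a[1],(800,600)))
E
```

```text
{'t': 0.0, 'joints': array([ 7.26167855e+01,  7.13128697e+00,  9.46330607e+01, -1.21630015e-03,
        7.83527586e+01, -4.73189265e+00]), 'dq': array([-0.02028197, -0.04794767, -0.04688648,  0.12412691, -0.10785413,
        0.0843014 ]), 'joint_torque': array([ 2.04186886e-04, -4.17593229e+01, -3.59935248e+01,  7.74622592e-02,
        4.91013669e-02, -1.51436789e-04]), 'eef_pos': array([142.19475143, 633.59742942, 213.4225478 ]), 'tcp_rot': array([[-9.75721871e-01,  2.19012513e-01, -5.90792759e-04],
       [ 2.19013260e-01,  9.75719920e-01, -1.95675106e-03],
       [ 1.47895298e-04, -2.03863625e-03, -9.99997911e-01]]), 'ft_force': array([ 0.73158313, -1.03884998, -0.01656935]), 'wrist_torque': array([ 0.01890713,  0.01706925, -0.02220898]), 'gripper_force': 0.0, 'opening': 94.9899875940968}
top0 [ 442.38238227   -8.09303196 1281.36483479] 445.8583210586646
side0 [ 303.23733477 -860.27475795  695.07108108] 350.1359662305438
```

View pics/top0b.png

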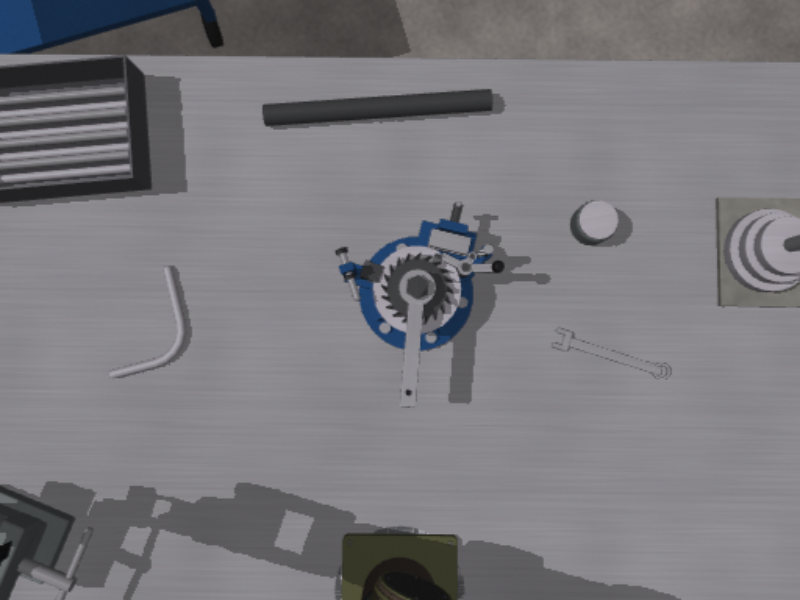

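View pics/side0b.png

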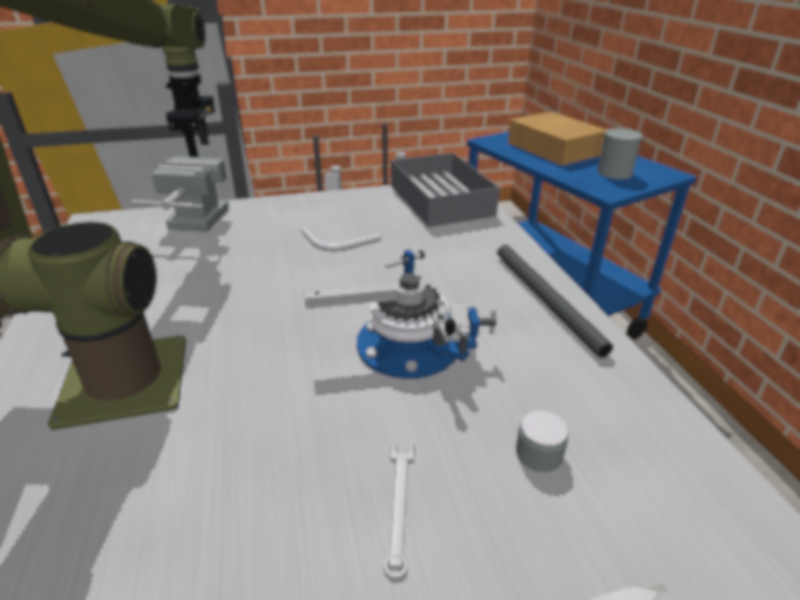

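Top view: the bender is at (417,287), the stub points down to (408,400), the stop screw is on the left around (350,280), and the pawl pivot and knob are on the right at (466,267) and (498,267). I'll enlarge this area.

```bash
python3 - <<'E'
from h import *
a=cv2.imread('pics/top0.png')[125:265,205:345]
cv2.imwrite('pics/topc.png',cv2.resize(a,(600,600),interpolation=cv2.INTER_CUBIC))
b=cv2.imread('pics/side0.png')[150:250,180:330]
cv2.imwrite('pics/sidec.png',cv2.resize(b,(800,533),interpolation=cv2.INTER_CUBIC))
d=load('top0')
for n,u,v,z in(('pin',417,287,157),('stubend',408,402,143),('knob',498,267,150),('pivot',466,267,115),('dome',357,296,130)):
  print(n,onz(d,u*.64,v*.64,z).round(1))
E
```

```text
pin [533.9 -25.5 157. ]
stubend [347.9 -13.  143. ]
knob [ 568.7 -157.5  150. ]
pivot [ 572.  -108.2  115. ]
dome [520.1  73.3 130. ]
```

View pics/topc.png

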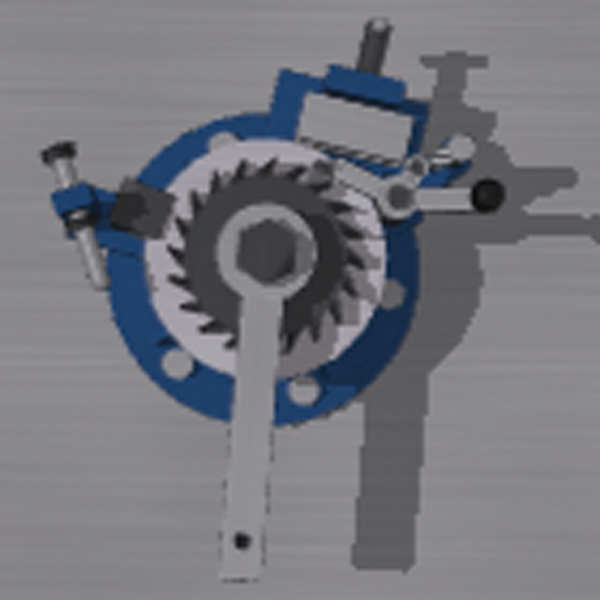

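View pics/sidec.png

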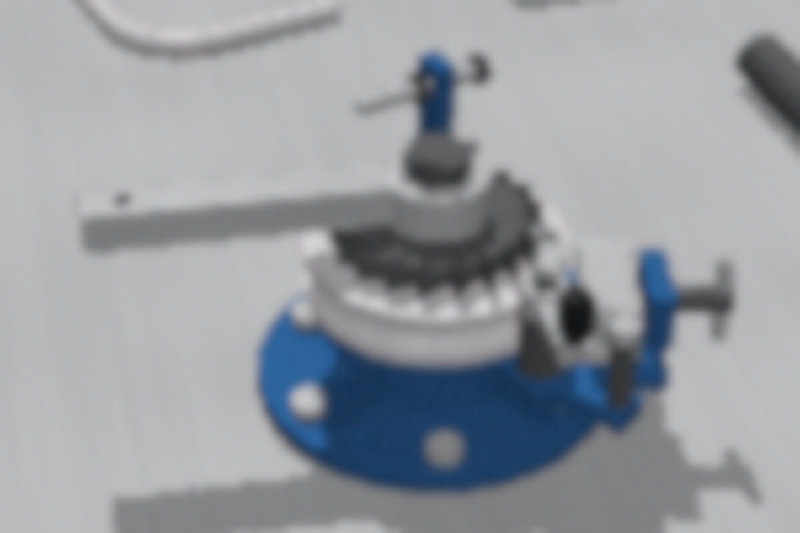

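Enlarged crops: the hex pin is at (270,250), the stub end at (240,578), the stub hole at (242,540), the knob at (487,196), the pivot at (401,198) and the screw dome at (103,287). In the side view the pawl has its knob upright and the stub is clear of everything. Next I compute the poses and the first move.

```bash
cat >> h.py <<'E'
def rel(o,p,ydir):
    """tool-frame shift and turn from state o to TCP point p with tool y along +-ydir (world angle, rad)"""
    R=o['tcp_rot'];s=R.T@(np.array(p)-o['eef_pos'])
    a=np.arctan2(R[1,1],R[0,1]); t=(ydir-a+np.pi/2)%np.pi-np.pi/2
    return s.round(1),round(-t,3)   # tool z is down
E
python3 - <<'E'
from h import *
d=load('top0');P={}
for n,u,v,z in(('pin',270,250,157),('stubend',240,578,143),('hole',242,540,143),('knob',487,196,150),('pivot',401,198,114),('dome',103,287,130.5)):
  P[n]=onz(d,205+u/4.2857-.4,125+v/4.2857-.4,z);print(n,P[n].round(1))
c=P['pin'][:2]
for n in P:
  v=P[n][:2]-c;print(n,np.hypot(*v).round(1),np.arctan2(v[1],v[0]).round(3))
v=P['knob'][:2]-P['pivot'][:2];print('knob-pivot',np.hypot(*v),np.arctan2(v[1],v[0]))
v=P['stubend'][:2]-c;th=np.arctan2(v[1],v[0]);g=c+150*np.array([np.cos(th),np.sin(th)])
print(g,rel(bot.observe(),[*g,115],th+np.pi/2))
E
```

```text
pin [535.9 -27.3 157. ]
stubend [342.4 -11.7 143. ]
hole [364.7 -12.7 143. ]
knob [ 570.1 -156.2  150. ]
pivot [ 572.4 -108.1  114. ]
dome [514.5  72.8 130.5]
pin 0.0 0.0
stubend 194.1 3.061
hole 171.8 3.056
knob 133.4 -1.311
pivot 88.7 -1.147
dome 102.4 1.781
knob-pivot 48.13892898521535 -1.6174042776651396
[386.34105807 -15.25583481] (array([-380.4, -579.5,   99.5]), np.float64(-0.141))
```

Request:
apply_moves --pt "-45 -68 0 -0.02" --pt "-90 -136 0 -0.04" --pt "-135 -204 0 -0.06" --pt "-180 -272 0 -0.08" --pt "-225 -340 0 -0.1" --pt "-270 -408 0 -0.12" --pt "-315 -476 0 -0.14" --pt "-350 -530 0 -0.14" --pt "-370 -565 20 -0.14" --pt "-380 -579.5 40 -0.141" --pt "-380 -579.5 45 -0.141" --pt "-380 -579.5 45 -0.141" --pt "-380 -579.5 45 -0.141" --pt "-380 -579.5 45 -0.141" --pt "-380 -579.5 45 -0.141" --gripper 0.2 --squeeze 15

```text
t: 1.6
eef_pos: [386.1, -18.8, 168.2]
tcp_rot: [[-0.996, 0.088, -0.003], [0.088, 0.996, -0.001], [0.003, -0.001, -1.0]]
ft_force: [-0.0, 0.4, 0.3]
opening: 56.9
gripper_force: 0.0
```

```bash
python3 - <<'E'
from h import *
o=bot.observe();print(o['t'],o['opening']);print(rel(o,[386.3,-15.3,115],3.058+np.pi/2))
a=grab('wrist','w1.png')
d=load('w1');print(proj(d,[[386.3,-15.3,143],[535.9,-27.3,157],[342.4,-11.7,143]]))
E
```

```text
1.6 56.94705763113087
(array([-0. ,  3.5, 53.2]), np.float64(-0.005))
[[262.55196121 223.44822792]
 [263.46651167 396.21227512]
 [262.4222959  164.36329823]]
```

View pics/w1.png

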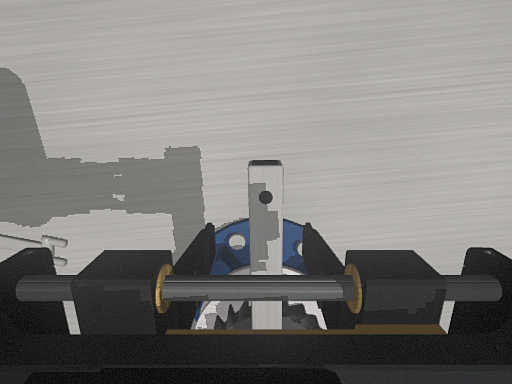

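The wrist view shows the stub centred between the fingers, with its end at (265,162) against a predicted (262,164). I'll descend and grip.

Request:
apply_moves --pt "0 3 15 0" --pt "0 3 30 0" --pt "0 3 45 0" --pt "0 3 53 0" --pt "0 3 53 0" --pt "0 3 53 0"

```text
t: 2.25
eef_pos: [386.6, -10.9, 117.1]
tcp_rot: [[-0.997, 0.078, 0.001], [0.078, 0.997, 0.0], [-0.001, 0.0, -1.0]]
ft_force: [-0.0, -0.8, 0.1]
opening: 56.9
gripper_force: 0.0
```

Request:
apply_moves --pt "0 0 0 0" --pt "0 0 0 0" --pt "0 0 0 0" --pt "0 0 0 0" --pt "0 0 0 0" --pt "0 0 0 0" --pt "0 0 0 0" --pt "0 0 0 0" --gripper -1

```text
t: 3.05
eef_pos: [386.5, -13.0, 116.9]
tcp_rot: [[-0.997, 0.079, -0.0], [0.079, 0.997, -0.004], [-0.0, -0.004, -1.0]]
ft_force: [-1.2, -5.9, 0.5]
opening: 24.8
gripper_force: 15.0
```

```bash
cat > arc.py <<'E'
from h import *
import sys
# rows: rotate grasp about pin by total ang (ccw +) in n steps, tool frame
o=bot.observe();A=float(sys.argv[1]);n=int(sys.argv[2]);c=np.array([535.9,-27.3])
p=o['eef_pos'];R=o['tcp_rot'];v=p[:2]-c;print('r,ang',np.hypot(*v),np.arctan2(v[1],v[0]))
print([[*(R.T@np.array([*(np.array([[np.cos(a),-np.sin(a)],[np.sin(a),np.cos(a)]])@v-v),0]))[:2].round(1).tolist(),0,round(-a,3)] for a in np.linspace(A/n,A,n)])
E
python3 arc.py 0.15 8
```

```text
r,ang 150.10821059940764 3.0459251342589164
[[0.0, -2.8, 0, np.float64(-0.019)], [-0.0, -5.6, 0, np.float64(-0.038)], [-0.1, -8.4, 0, np.float64(-0.056)], [-0.2, -11.3, 0, np.float64(-0.075)], [-0.4, -14.1, 0, np.float64(-0.094)], [-0.7, -16.9, 0, np.float64(-0.112)], [-1.0, -19.7, 0, np.float64(-0.131)], [-1.3, -22.5, 0, np.float64(-0.15)]]
```

Request:
apply_moves --pt "0 -3 0 -0.02" --pt "0 -6 0 -0.04" --pt "0 -9 0 -0.056" --pt "-0.2 -12 0 -0.075" --pt "-0.4 -15 0 -0.094" --pt "-0.7 -18 0 -0.112" --pt "-1 -21 0 -0.131" --pt "-1.3 -24 0 -0.145" --pt "-1.3 -25.5 0 -0.15" --pt "-1.3 -25.5 0 -0.15" --pt "-1.3 -25.5 0 -0.15" --pt "-1.3 -25.5 0 -0.15"

```text
t: 4.25
eef_pos: [386.5, -34.5, 116.8]
tcp_rot: [[-0.998, -0.07, 0.002], [-0.07, 0.998, 0.007], [-0.003, 0.006, -1.0]]
ft_force: [2.8, 11.0, 0.3]
opening: 25.0
gripper_force: 15.0
```

```bash
python3 arc.py 0.03 1
```

```text
r,ang 149.5853660667113 -3.093382463892426
[[0.0, -4.5, 0, np.float64(-0.03)]]
```

Request:
apply_moves --pt "0 2 0 0" --pt "0 4 0 0" --pt "0 4 0 0" --pt "0 4 0 0"

```text
t: 4.65
eef_pos: [386.5, -34.4, 116.8]
tcp_rot: [[-0.998, -0.07, 0.003], [-0.07, 0.998, -0.003], [-0.003, -0.004, -1.0]]
ft_force: [4.3, -6.2, -4.0]
opening: 25.0
gripper_force: 15.0
```

Request:
apply_moves --pt "0 0 0 0" --pt "0 0 0 0" --pt "0 0 0 0" --pt "0 0 0 0" --pt "0 0 0 0" --pt "0 0 0 0" --gripper 0.2

```text
t: 5.25
eef_pos: [385.4, -32.9, 116.7]
tcp_rot: [[-0.998, -0.07, -0.0], [-0.07, 0.998, 0.0], [0.0, 0.0, -1.0]]
ft_force: [0.7, 0.1, -0.1]
opening: 56.7
gripper_force: 0.0
```

Request:
apply_moves --pt "0 0 -15 0" --pt "0 0 -40 0" --pt "0 0 -70 0" --pt "0 0 -75 0" --pt "0 0 -75 0"

```text
t: 5.75
eef_pos: [386.1, -33.1, 192.6]
tcp_rot: [[-0.998, -0.07, 0.002], [-0.07, 0.998, -0.001], [-0.002, -0.001, -1.0]]
ft_force: [-0.5, -0.1, -0.3]
opening: 57.4
gripper_force: 0.0
```

```bash
python3 - <<'E'
from h import *
o=bot.observe();print(o['t'],o['opening'],o['eef_pos'])
a=grab('top','t1.png')['pixels'][125:265,205:345]
cv2.imwrite('pics/t1c.png',cv2.resize(a,(600,600),interpolation=cv2.INTER_CUBIC))
print(proj(load('t1'),[[570,-157,150]]))
E
```

```text
5.75 57.40013592212078 [386.14726176 -33.12586275 192.61021536]
[[318.54054214 170.38467083]]
```

View pics/t1c.png

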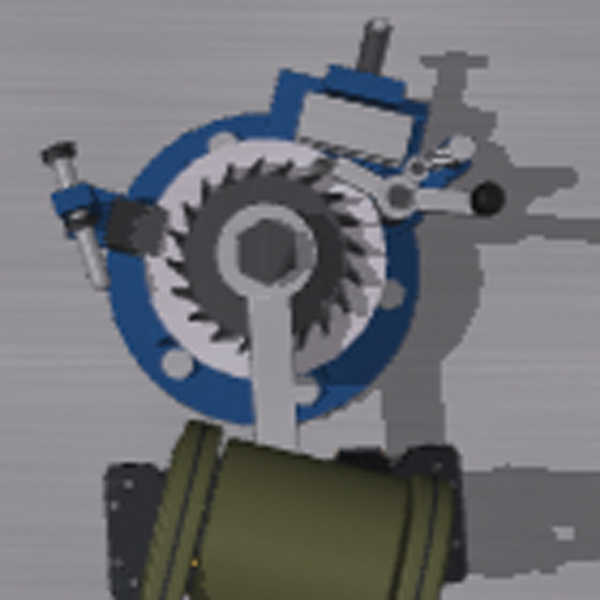

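The knob is at (488,200), free or nearly so, and the stub has moved forward about 0.14 rad. Next: above the knob.

```bash
python3 - <<'E'
from h import *
o=bot.observe();d=load('t1')
k=onz(d,205+488/4.2857-.4,125+200/4.2857-.4,150);print(k,o['joints'].round(0))
print(rel(o,[k[0],k[1],165],-1.65), rel(o,[k[0],k[1],121],-1.65))
E
```

```text
[ 567.73624673 -156.81745343  150.        ] [ -13.  -29.  127.    0.   81. -107.]
(array([-173.3, -136.4,   26.1]), np.float64(0.149)) (array([-173.3, -136.4,   70.1]), np.float64(0.149))
```

Request:
apply_moves --pt "-30 -24 0 0.03" --pt "-65 -50 0 0.06" --pt "-100 -78 0 0.1" --pt "-135 -105 0 0.13" --pt "-160 -126 0 0.149" --pt "-173 -136.5 10 0.149" --pt "-173 -136.5 25 0.149" --pt "-173 -136.5 26 0.149" --pt "-173 -136.5 26 0.149" --pt "-173 -136.5 26 0.149" --gripper -0.1

```text
t: 6.8
eef_pos: [566.9, -156.4, 165.7]
tcp_rot: [[-0.997, 0.078, -0.0], [0.078, 0.997, 0.0], [0.0, 0.0, -1.0]]
ft_force: [0.3, -0.4, 0.6]
opening: 42.9
gripper_force: 0.0
```

```bash
python3 - <<'E'
from h import *
o=bot.observe();print(o['t'],o['opening'],o['eef_pos'],rel(o,[567.7,-157.3,121],-1.65))
a=grab('wrist','w2.png')['pixels']
d=load('w2');print(proj(d,[[567.7,-157,150],[571.5,-107,114]]))
cv2.imwrite('pics/w2c.png',cv2.resize(a[150:384,100:412],(800,600)))
E
```

```text
6.8 42.935721486285345 [ 566.93466563 -156.36874503  165.66689904] (array([-0.8, -0.9, 44.7]), np.float64(0.001))
[[257.05256707 229.70910248]
 [317.75257452 212.16687684]]
```

View pics/w2c.png

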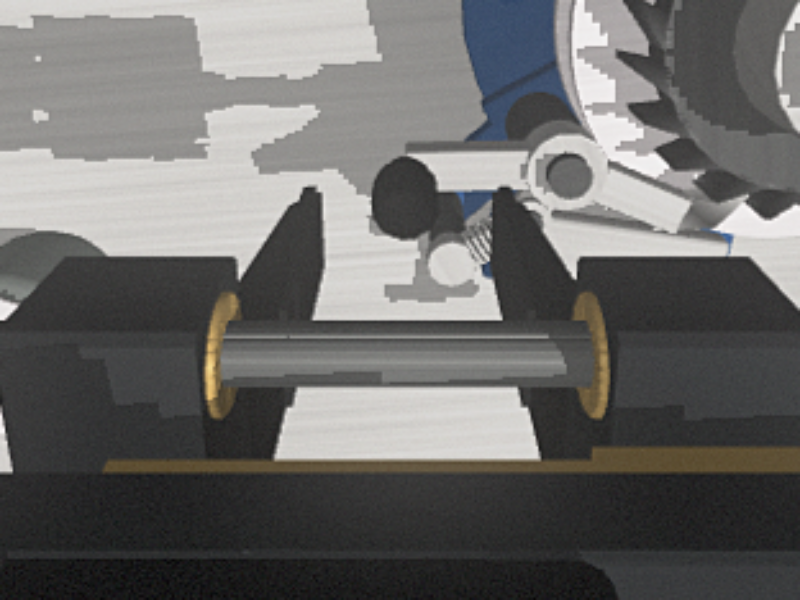

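The wrist view has the knob top at (405,195), centred between the fingertips at (310,190) and (505,190). The pivot is at (565,170). Descend and grip.

Request:
apply_moves --pt "0.5 -0.5 15 0" --pt "0.5 -0.5 30 0" --pt "0.5 -0.5 43 0" --pt "0.5 -0.5 43 0" --pt "0.5 -0.5 43 0"

```text
t: 7.35
eef_pos: [566.6, -157.3, 121.6]
tcp_rot: [[-0.997, 0.079, -0.002], [0.079, 0.997, 0.001], [0.002, 0.0, -1.0]]
ft_force: [0.5, 0.6, 0.5]
opening: 42.7
gripper_force: 0.0
```

Request:
apply_moves --pt "0 0 0 0" --pt "0 0 0 0" --pt "0 0 0 0" --pt "0 0 0 0" --pt "0 0 0 0" --pt "0 0 0 0" --gripper -1 --squeeze 18

```text
t: 7.95
eef_pos: [567.5, -156.9, 123.2]
tcp_rot: [[-0.997, 0.079, 0.001], [0.079, 0.997, 0.001], [-0.001, 0.001, -1.0]]
ft_force: [0.5, 3.7, 3.2]
opening: 19.6
gripper_force: 18.0
```

```bash
cat > karc.py <<'E'
from h import *
import sys
o=bot.observe();A=float(sys.argv[1]);n=int(sys.argv[2]);p=o['eef_pos'];R=o['tcp_rot']
c=np.array([571.5,-106.5]);v=p[:2]-c;print('r,ang',np.hypot(*v),np.arctan2(v[1],v[0]))
if len(sys.argv)>3: a=float(sys.argv[3]);v=52*np.array([np.cos(a),np.sin(a)])
for a in np.linspace(A/n,A,n): print((R.T@np.array([*(np.array([[np.cos(a),-np.sin(a)],[np.sin(a),np.cos(a)]])@v-v),0]))[:2].round(1).tolist(),round(-a,3))
E
python3 karc.py -0.72 9 -1.65
```

```text
r,ang 50.609940243178805 -1.6503722098244482
[4.2, 0.2] 0.08
[8.3, 0.7] 0.16
[12.4, 1.5] 0.24
[16.4, 2.6] 0.32
[20.2, 4.1] 0.4
[24.0, 5.9] 0.48
[27.6, 8.0] 0.56
[31.0, 10.3] 0.64
[34.3, 12.9] 0.72
```

Request:
apply_moves --pt "2 0.1 0 0.04" --pt "4.2 0.2 0 0.08" --pt "6.2 0.4 0 0.12" --pt "6.2 0.4 0 0.12"

```text
t: 8.35
eef_pos: [561.5, -155.9, 123.3]
tcp_rot: [[-0.98, 0.198, 0.002], [0.198, 0.98, 0.001], [-0.001, 0.002, -1.0]]
ft_force: [1.9, 5.7, 3.0]
opening: 19.5
gripper_force: 18.0
```

Request:
apply_moves --pt "2.6 0.1 0 0.05" --pt "5.2 0.3 0 0.1" --pt "7.8 0.6 0 0.15" --pt "10.3 1 0 0.2" --pt "12.9 1.6 0 0.25" --pt "15.4 2.3 0 0.3" --pt "17.8 3.2 0 0.35" --pt "20.2 4.1 0 0.4" --pt "22.6 5.2 0 0.45" --pt "24.9 6.4 0 0.5" --pt "27.2 7.7 0 0.55" --pt "29.4 9.1 0 0.6" --pt "29.4 9.1 0 0.6" --pt "29.4 9.1 0 0.6"

```text
t: 9.75
eef_pos: [536.8, -141.4, 123.3]
tcp_rot: [[-0.698, 0.716, 0.008], [0.716, 0.698, 0.0], [-0.005, 0.006, -1.0]]
ft_force: [9.9, 4.0, -2.9]
opening: 19.8
gripper_force: 18.0
```

Request:
apply_moves --pt "0 0 0 0" --pt "0 0 0 0" --pt "0 0 0 0" --pt "0 0 0 0" --pt "0 0 0 0" --gripper -0.1

```text
t: 10.25
eef_pos: [533.6, -142.1, 122.5]
tcp_rot: [[-0.697, 0.717, -0.001], [0.717, 0.697, -0.0], [0.0, -0.0, -1.0]]
ft_force: [-0.2, -0.5, 0.2]
opening: 42.2
gripper_force: 0.0
```

Request:
apply_moves --pt "0 0 -15 0" --pt "0 0 -40 0" --pt "0 0 -70 0" --pt "0 0 -70 0" --pt "0 0 -70 0"

```text
t: 10.75
eef_pos: [534.6, -142.2, 194.5]
tcp_rot: [[-0.698, 0.716, 0.003], [0.716, 0.698, -0.001], [-0.003, 0.001, -1.0]]
ft_force: [0.1, -0.4, -0.7]
opening: 42.9
gripper_force: 0.0
```

```bash
python3 - <<'E'
from h import *
o=bot.observe();th=3.055+.144;c=np.array([535.9,-27.3]);g=c+150*np.array([np.cos(th),np.sin(th)])
print(o['t'],o['opening'],o['eef_pos'],o['joints'].round(0),g,rel(o,[*g,165],th+np.pi/2))
E
```

```text
10.75 42.88446301178407 [ 534.60873432 -142.18572528  194.50678299] [-20.  -5. 108.  -0.  76. -65.] [386.14710238 -35.90637294] (array([179.8, -32.3,  29. ]), np.float64(-0.856))
```

Request:
apply_moves --pt "15 -3 0 -0.1" --pt "35 -6 0 -0.2" --pt "60 -11 0 -0.3" --pt "85 -15 0 -0.4" --pt "110 -20 0 -0.5" --pt "135 -24 0 -0.62" --pt "160 -29 0 -0.74" --pt "180 -32.3 10 -0.856" --pt "180 -32.3 29 -0.856" --pt "180 -32.3 29 -0.856" --pt "180 -32.3 29 -0.856" --pt "180 -32.3 29 -0.856" --gripper 0.2

```text
t: 11.95
eef_pos: [385.6, -35.7, 164.2]
tcp_rot: [[-0.998, -0.057, 0.0], [-0.057, 0.998, -0.0], [-0.0, -0.0, -1.0]]
ft_force: [0.9, -0.3, 0.1]
opening: 56.9
gripper_force: 0.0
```

```bash
python3 - <<'E'
from h import *
o=bot.observe();print(o['t'],o['eef_pos'],rel(o,[386.1,-35.2,116.5],3.199+np.pi/2))
a=grab('wrist','w3.png')['pixels'];b=grab('top','t3.png')['pixels'][125:265,205:345]
im=np.hstack([cv2.resize(b,(400,400)),cv2.resize(a,(400,300))[ :300] if 0 else cv2.copyMakeBorder(cv2.resize(a,(400,300)),0,100,0,0,0)])
cv2.imwrite('pics/c3.png',im);print(proj(load('w3'),[[342.4,-42,143]])*400/512)
E
```

```text
11.95 [385.59142874 -35.67041902 164.17975314] (array([-0.5,  0.4, 47.7]), np.float64(-0.001))
[[197.09120876 129.92109833]]
```

View pics/c3.png

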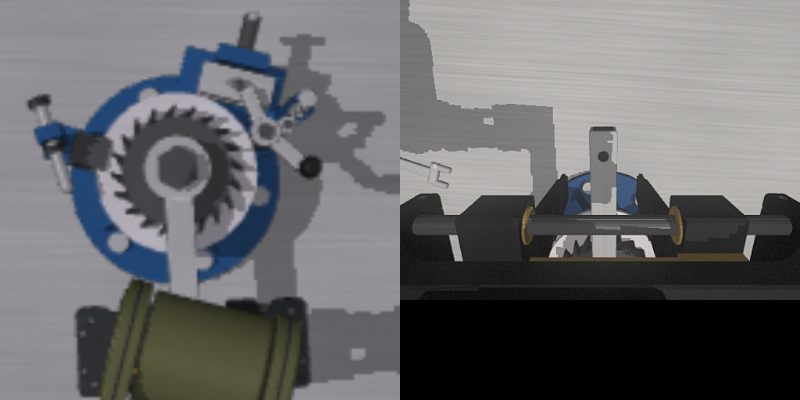

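The pawl is out, with its knob at (310,167) in the left panel, and the stub sits between the fingers. Descend and grip.

Request:
apply_moves --pt "0 0.5 15 0" --pt "0 0.5 30 0" --pt "0 0.5 45 0" --pt "0 0.5 48 0" --pt "0 0.5 48 0"

```text
t: 12.55
eef_pos: [385.1, -35.0, 115.7]
tcp_rot: [[-0.998, -0.057, -0.001], [-0.057, 0.998, 0.0], [0.001, 0.0, -1.0]]
ft_force: [-0.7, 0.3, 0.1]
opening: 57.2
gripper_force: 0.0
```

Request:
apply_moves --pt "0 0 0 0" --pt "0 0 0 0" --pt "0 0 0 0" --pt "0 0 0 0" --pt "0 0 0 0" --pt "0 0 0 0" --pt "0 0 0 0" --gripper -1 --squeeze 20

```text
t: 13.25
eef_pos: [385.3, -34.5, 116.0]
tcp_rot: [[-0.998, -0.058, 0.0], [-0.058, 0.998, 0.001], [-0.0, 0.001, -1.0]]
ft_force: [-0.3, 3.5, 2.9]
opening: 25.3
gripper_force: 20.0
```

```bash
python3 arc.py -1.0 20 | sed 's/np.float64//g'
```

```text
r,ang 150.74244990800617 -3.0935311499045905
[[-0.3, 7.5, 0, (0.05)], [-0.9, 15.0, 0, (0.1)], [-1.9, 22.5, 0, (0.15)], [-3.3, 29.9, 0, (0.2)], [-5.0, 37.2, 0, (0.25)], [-7.2, 44.5, 0, (0.3)], [-9.6, 51.6, 0, (0.35)], [-12.5, 58.6, 0, (0.4)], [-15.6, 65.4, 0, (0.45)], [-19.1, 72.1, 0, (0.5)], [-23.0, 78.6, 0, (0.55)], [-27.1, 84.9, 0, (0.6)], [-31.6, 90.9, 0, (0.65)], [-36.4, 96.8, 0, (0.7)], [-41.4, 102.4, 0, (0.75)], [-46.7, 107.7, 0, (0.8)], [-52.3, 112.8, 0, (0.85)], [-58.2, 117.5, 0, (0.9)], [-64.2, 122.0, 0, (0.95)], [-70.5, 126.2, 0, (1.0)]]
```

Request:
apply_moves --pt "-0.3 7.5 0 0.05" --pt "-0.9 15 0 0.1" --pt "-1.9 22.5 0 0.15" --pt "-3.3 29.9 0 0.2" --pt "-5 37.2 0 0.25" --pt "-7.2 44.5 0 0.3" --pt "-9.6 51.6 0 0.35" --pt "-12.5 58.6 0 0.4" --pt "-15.6 65.4 0 0.45" --pt "-19.1 72.1 0 0.5" --pt "-23 78.6 0 0.55" --pt "-27.1 84.9 0 0.6" --pt "-31.6 90.9 0 0.65" --pt "-36.4 96.8 0 0.7" --pt "-41.4 102.4 0 0.75" --pt "-46.7 107.7 0 0.8" --pt "-52.3 112.8 0 0.85" --pt "-58.2 117.5 0 0.9" --pt "-64.2 122 0 0.95" --pt "-70.5 126.2 0 1.0"

```text
t: 15.25
eef_pos: [445.0, 96.3, 115.8]
tcp_rot: [[-0.586, 0.81, -0.01], [0.81, 0.586, 0.002], [0.007, -0.007, -1.0]]
ft_force: [-15.7, 4.2, 12.1]
opening: 25.3
gripper_force: 19.9
```

```bash
python3 arc.py -0.2 10| sed 's/np.float64//g'
```

```text
r,ang 153.4127476660053 2.2051296506165325
[[-0.0, 3.1, 0, (0.02)], [-0.1, 6.1, 0, (0.04)], [-0.2, 9.2, 0, (0.06)], [-0.4, 12.3, 0, (0.08)], [-0.6, 15.3, 0, (0.1)], [-1.0, 18.4, 0, (0.12)], [-1.3, 21.4, 0, (0.14)], [-1.8, 24.5, 0, (0.16)], [-2.3, 27.5, 0, (0.18)], [-2.8, 30.5, 0, (0.2)]]
```

Request:
apply_moves --pt "0 3.1 0 0.02" --pt "-0.1 6.1 0 0.04" --pt "-0.2 9.2 0 0.06" --pt "-0.4 12.3 0 0.08" --pt "-0.6 15.3 0 0.1" --pt "-1 18.4 0 0.12" --pt "-1.3 21.4 0 0.14" --pt "-1.8 24.5 0 0.16" --pt "-2.3 27.5 0 0.18" --pt "-2.8 30.5 0 0.2"

```text
t: 16.25
eef_pos: [471.4, 112.4, 115.8]
tcp_rot: [[-0.414, 0.91, -0.009], [0.91, 0.414, 0.003], [0.006, -0.007, -1.0]]
ft_force: [-15.1, 5.9, 11.1]
opening: 25.0
gripper_force: 19.8
```

```bash
python3 arc.py -0.08 8| sed 's/np.float64//g'
```

```text
r,ang 153.90000813806444 2.0035990410175746
[[0.0, 1.5, 0, (0.01)], [-0.0, 3.1, 0, (0.02)], [-0.0, 4.6, 0, (0.03)], [-0.1, 6.2, 0, (0.04)], [-0.1, 7.7, 0, (0.05)], [-0.2, 9.2, 0, (0.06)], [-0.3, 10.8, 0, (0.07)], [-0.4, 12.3, 0, (0.08)]]
```

Request:
apply_moves --pt "0 0.8 0 0.005" --pt "0 1.6 0 0.01" --pt "0 2.4 0 0.015" --pt "0 3.2 0 0.02" --pt "0 4 0 0.026" --pt "0 4.8 0 0.031" --pt "0 5.6 0 0.036" --pt "-0.1 6.4 0 0.041" --pt "-0.1 7.2 0 0.046" --pt "-0.1 8 0 0.052"

```text
t: 17.25
eef_pos: [478.8, 115.7, 115.8]
tcp_rot: [[-0.367, 0.93, -0.009], [0.93, 0.367, 0.003], [0.006, -0.007, -1.0]]
ft_force: [-14.4, 6.5, 10.1]
opening: 25.1
gripper_force: 19.8
```

Request:
apply_moves --pt "0 0.6 0 0.004" --pt "0 1.2 0 0.008" --pt "0 1.8 0 0.012" --pt "0 2.4 0 0.016" --pt "0 3 0 0.02" --pt "0 3.6 0 0.024" --pt "0 4.2 0 0.028"

```text
t: 17.95
eef_pos: [482.8, 117.2, 115.8]
tcp_rot: [[-0.341, 0.94, -0.008], [0.94, 0.341, 0.003], [0.006, -0.007, -1.0]]
ft_force: [-14.7, 6.8, 10.5]
opening: 25.1
gripper_force: 19.8
```

Request:
apply_moves --pt "0 0.6 0 0.004" --pt "0 1.2 0 0.008" --pt "0 1.8 0 0.012" --pt "0 2.4 0 0.016" --pt "0 3 0 0.02"

```text
t: 18.45
eef_pos: [484.5, 117.9, 115.8]
tcp_rot: [[-0.323, 0.946, -0.012], [0.947, 0.323, 0.002], [0.006, -0.01, -1.0]]
ft_force: [-19.3, 5.2, 12.6]
opening: 24.9
gripper_force: 20.0
```

Request:
apply_moves --pt "0 0.5 0 0" --pt "0 1 0 0" --pt "0 1.5 0 0" --pt "0 1.5 0 0" --pt "0 1.5 0 0" --pt "0 1.5 0 0"

```text
t: 19.05
eef_pos: [484.7, 118.0, 115.7]
tcp_rot: [[-0.323, 0.946, -0.015], [0.947, 0.323, 0.001], [0.006, -0.014, -1.0]]
ft_force: [-21.3, 4.3, 17.1]
opening: 25.2
gripper_force: 19.9
```

Request:
apply_moves --pt "0 -1 0 0" --pt "0 -2 0 0" --pt "0 -3 0 0" --pt "0 -4 0 0" --pt "0 -4 0 0"

```text
t: 19.55
eef_pos: [484.8, 117.9, 115.7]
tcp_rot: [[-0.323, 0.946, -0.004], [0.946, 0.323, 0.004], [0.005, -0.002, -1.0]]
ft_force: [-5.5, 8.6, 3.9]
opening: 25.1
gripper_force: 20.1
```

Request:
apply_moves --pt "0 0 0 0" --pt "0 0 0 0" --pt "0 0 0 0" --pt "0 0 0 0" --pt "0 0 0 0" --gripper 0

```text
t: 20.05
eef_pos: [486.4, 115.5, 115.6]
tcp_rot: [[-0.322, 0.947, -0.0], [0.947, 0.322, -0.0], [-0.0, -0.0, -1.0]]
ft_force: [-0.2, -1.0, -0.3]
opening: 47.3
gripper_force: 0.0
```

Request:
apply_moves --pt "0 0 -15 0" --pt "0 0 -40 0" --pt "0 0 -80 0" --pt "0 0 -80 0" --pt "0 0 -80 0"

```text
t: 20.55
eef_pos: [487.5, 115.8, 198.2]
tcp_rot: [[-0.322, 0.947, 0.004], [0.947, 0.322, 0.0], [-0.001, 0.004, -1.0]]
ft_force: [0.3, -1.0, -0.7]
opening: 47.7
gripper_force: 0.0
```

```bash
python3 - <<'E'
from h import *
o=bot.observe()
print(o['t'],o['opening'],o['eef_pos'],o['joints'].round(0),rel(o,[534.5,-143,195],-2.35),rel(o,[534.5,-143,122],-2.35))
E
```

```text
20.55 47.744506996291676 [487.47843978 115.82710075 198.21711489] [  7. -12. 114.  -0.  77. -12.] (array([-260.2,  -38.8,    3.3]), np.float64(-0.464)) (array([-260.1,  -39.2,   76.3]), np.float64(-0.464))
```

Request:
apply_moves --pt "-20 -3 0 -0.04" --pt "-50 -7 0 -0.09" --pt "-85 -13 0 -0.15" --pt "-120 -18 0 -0.22" --pt "-155 -23 0 -0.28" --pt "-190 -28 0 -0.34" --pt "-220 -33 0 -0.4" --pt "-245 -37 0 -0.44" --pt "-260 -39 3 -0.464" --pt "-260 -39 3 -0.464" --pt "-260 -39 3 -0.464" --pt "-260 -39 3 -0.464" --gripper -0.1

```text
t: 21.75
eef_pos: [532.8, -142.0, 192.2]
tcp_rot: [[-0.712, 0.702, -0.001], [0.702, 0.712, 0.001], [0.001, -0.0, -1.0]]
ft_force: [0.3, 0.2, -0.8]
opening: 42.5
gripper_force: 0.0
```

```bash
python3 - <<'E'
from h import *
o=bot.observe()
print(o['t'],o['opening'],o['eef_pos'],rel(o,[534.5,-143,122],-2.35))
a=grab('wrist','w4.png')['pixels'];b=grab('side','s4.png')['pixels'][140:240,170:320]
cv2.imwrite('pics/c4.png',np.hstack([cv2.resize(a,(400,300)),cv2.resize(b,(400,300))]));print(proj(load('w4'),[[534.5,-143,150]])*400/512)
E
```

```text
21.75 42.52092204643124 [ 532.82556468 -142.03523205  192.23279549] (array([-1.9,  0.5, 70.2]), np.float64(0.001))
[[201.61360009 170.43816569]]
```

View pics/c4.png

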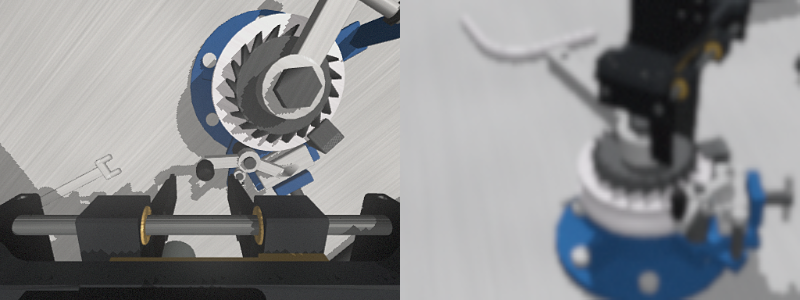

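The wrist panel has the knob at (205,170) against a predicted (202,170). Descend, grip and swing it back.

Request:
apply_moves --pt "-2 0.5 15 0" --pt "-2 0.5 35 0" --pt "-2 0.5 55 0" --pt "-2 0.5 69 0" --pt "-2 0.5 69 0" --pt "-2 0.5 69 0"

```text
t: 22.45
eef_pos: [534.9, -143.8, 123.4]
tcp_rot: [[-0.712, 0.702, -0.0], [0.702, 0.712, 0.0], [0.0, -0.0, -1.0]]
ft_force: [-0.8, -0.4, 0.7]
opening: 42.9
gripper_force: 0.0
```

Request:
apply_moves --pt "0 0 0 0" --pt "0 0 0 0" --pt "0 0 0 0" --pt "0 0 0 0" --pt "0 0 0 0" --pt "0 0 0 0" --gripper -1 --squeeze 15

```text
t: 23.05
eef_pos: [537.5, -142.3, 124.7]
tcp_rot: [[-0.711, 0.703, 0.007], [0.703, 0.711, 0.003], [-0.003, 0.007, -1.0]]
ft_force: [7.2, 7.3, -1.3]
opening: 19.5
gripper_force: 15.0
```

```bash
python3 karc.py 0.7 14
```

```text
r,ang 49.3406392935355 -2.3306853506177054
[-2.5, 0.1] -0.05
[-4.9, 0.3] -0.1
[-7.4, 0.7] -0.15
[-9.8, 1.2] -0.2
[-12.2, 1.8] -0.25
[-14.5, 2.5] -0.3
[-16.9, 3.3] -0.35
[-19.1, 4.3] -0.4
[-21.4, 5.3] -0.45
[-23.5, 6.5] -0.5
[-25.6, 7.8] -0.55
[-27.7, 9.2] -0.6
[-29.7, 10.6] -0.65
[-31.6, 12.2] -0.7
```

Request:
apply_moves --pt "-2.6 0.1 0 -0.05" --pt "-5.2 0.3 0 -0.1" --pt "-7.8 0.7 0 -0.15" --pt "-10.3 1.2 0 -0.2" --pt "-12.8 1.8 0 -0.25" --pt "-15.3 2.5 0 -0.3" --pt "-17.8 3.3 0 -0.35" --pt "-20.2 4.3 0 -0.4" --pt "-22.6 5.4 0 -0.45" --pt "-24.9 6.6 0 -0.5" --pt "-27.2 7.9 0 -0.55" --pt "-29.4 9.3 0 -0.6" --pt "-29.4 9.3 0 -0.6"

```text
t: 24.35
eef_pos: [564.5, -156.4, 124.7]
tcp_rot: [[-0.984, 0.177, 0.005], [0.177, 0.984, 0.003], [-0.004, 0.004, -1.0]]
ft_force: [5.1, 6.6, -0.2]
opening: 19.5
gripper_force: 15.0
```

Now I release it so the spring seats the pawl, then lift.

Request:
apply_moves --pt "-2 0 0 0" --pt "-4 0 0 -0.04" --pt "-4 0 0 -0.04" --pt "-4 0 0 -0.04"

```text
t: 24.75
eef_pos: [567.4, -156.8, 124.7]
tcp_rot: [[-0.99, 0.138, 0.002], [0.138, 0.99, 0.004], [-0.002, 0.004, -1.0]]
ft_force: [1.4, 6.6, 2.1]
opening: 19.5
gripper_force: 15.0
```

Request:
apply_moves --pt "0 0 0 0" --pt "0 0 0 0" --pt "0 0 0 0" --pt "0 0 0 0" --pt "0 0 0 0" --gripper -0.1

```text
t: 25.25
eef_pos: [566.2, -159.0, 123.6]
tcp_rot: [[-0.99, 0.139, -0.0], [0.139, 0.99, -0.0], [0.0, -0.0, -1.0]]
ft_force: [-0.0, 0.4, -0.0]
opening: 42.7
gripper_force: 0.0
```

Request:
apply_moves --pt "0 0 -15 0" --pt "0 0 -40 0" --pt "0 0 -75 0" --pt "30 0 -110 0" --pt "70 -20 -130 0" --pt "110 -50 -130 0" --pt "150 -80 -130 0" --pt "190 -110 -130 0" --pt "210 -130 -130 0" --pt "210 -130 -130 0" --pt "210 -130 -130 0"

```text
t: 26.35
eef_pos: [340.4, -258.8, 254.8]
tcp_rot: [[-0.99, 0.14, 0.002], [0.14, 0.99, -0.001], [-0.002, -0.001, -1.0]]
ft_force: [0.3, -0.6, -0.4]
opening: 42.4
gripper_force: 0.0
```

```bash
python3 - <<'E'
from h import *
a=grab('top','t5.png')['pixels'][125:265,205:345]
cv2.imwrite('pics/t5c.png',cv2.resize(a,(600,600),interpolation=cv2.INTER_CUBIC))
E
```

```text
(no output)
```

View pics/t5c.png

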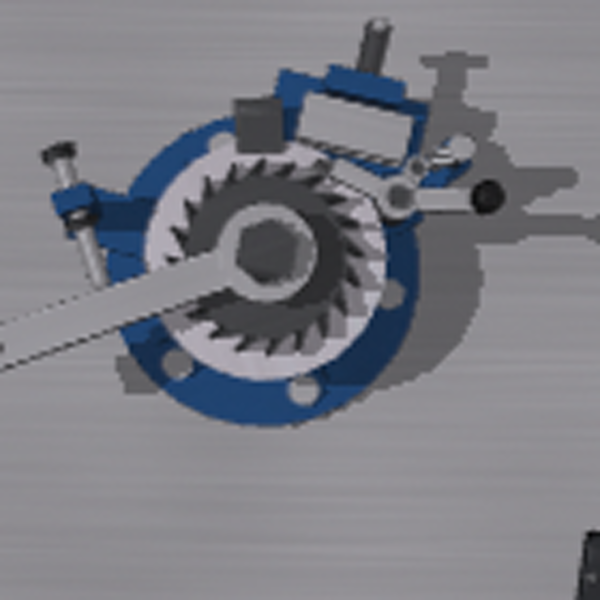

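The knob is back at (488,197) and the stub lies against the screw dome at about (103,287). I'll check the numbers.

```bash
python3 - <<'E'
from h import *
for n in('top0','t1','t5'):
    g=cv2.imread(f'pics/{n}.png',0)[160:182,306:330].astype(float);w=np.clip(60-g,0,None);yy,xx=np.mgrid[:22,:24]
    print(n,(w*xx).sum()/w.sum(),(w*yy).sum()/w.sum())
# stub edges at home: intensity profile across the stub, world frame z=143
d=load('t5');im=cv2.imread('pics/t5.png',0);c=np.array([535.9,-27.3])
for n,i,a0 in(('t5','t5',1.911),('top0','top0',3.058)):
  im=cv2.imread(f'pics/{i}.png',0)
  for r in(120,140,160,180):
    u=np.array([np.cos(a0),np.sin(a0)]);s=np.arange(-26,27,1.)
    pts=[[*(c+r*u+k*np.array([-u[1],u[0]])),143] for k in s]
    q=proj(load(i),pts).astype(np.float32)
    v=cv2.remap(im,q[:,:1],q[:,1:],cv2.INTER_LINEAR).ravel();gr=np.abs(np.gradient(v.astype(float)))
    print(n,r,s[:26][gr[:26].argmax()],s[26:][gr[26:].argmax()],v[::4])
E
```

```text
top0 10.671906693711968 9.248478701825558
t1 10.954302670623145 10.113353115727003
t5 10.962962962962964 9.638608305274971
t5 120 -11.0 13.0 [145 142 142 141 145 148 148 149 150 152 117 144 148 145]
t5 140 -11.0 12.0 [141 147 146 143 148 149 149 150 151 151  97 145 150 145]
t5 160 -11.0 13.0 [145 144 142 144 148 149 149 149 151 151  98 146 146 145]
t5 180 -10.0 12.0 [144 145 143 143 136 149 138 130 149 151 106 137 144 146]
top0 120 -12.0 11.0 [132 132 132 125 145 143 142 144 144 142 126 136 137 137]
top0 140 -12.0 10.0 [137 136 134 113 146 144 144 144 144 131 131 135 135 135]
top0 160 -13.0 11.0 [135 135 135 136 143 144 143 144 145 143 136 137 137 137]
top0 180 -11.0 12.0 [135 135 135 128 145 143 142 142 144 144 124 136 136 137]
```

```bash
python3 -c "
from station import bot
print(bot.close_job())"
```

```text
the job is handed in; nothing more can be done
None
```

I've handed the job in: the pawl was freed and swung clear, the handle brought home onto the stop screw at roughly 10 N, and the pawl flipped back in to about 0.02 rad from its starting position, all at 26 s; the hand-in returned no verdict.

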